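# Pack the condiment case and lock its lid with the quarter-turn cam

### The job

Pack the condiment case for the serving hatch: stand the salt shaker upright in the open case and swing the lid shut. Then turn the wing grip on the sloping front a quarter turn clockwise, as far as it goes, so that its cam draws the lid tight down on the seal. Leave the spice jar, the cup and the other things on the table where they are.

Things in the scene. Friction and masses are not known exactly. Their poses are not given: they have to be found in the camera images.
- salt_shaker: salt shaker: a clear round body 44 mm across and up to 74 mm high, with a domed perforated metal cap 34 to 40 mm across above it, 90 mm high in all, about 0.1 kg. Origin: centre of its underside, z up. It starts standing on the table.
- case: condiment case, fixed: grey box 170 mm wide, front sloping at 45 deg. Origin on the table; x points from the front to the hinge at the back, z up. In its frame (mm): slope from x -97, z 56 up to the rim at x -35, z 118; open well inside x -30 to 71, y -77 to 77, floor z 12, rim z 118; lid hinge axis along y at x 83, z 121; black sprung rubber seal on the front rim, up to z 128
- case_in (a point): centre of the well's floor, in the case (12 mm above the table); axes as the case's
- lid (a joint): lid's hinge angle, rad: 0 tight on the seal; about 0.07 resting on the sprung seal, 7 mm ajar at the front, as it lies before it is locked (pressed by hand it springs up again); 1.85 thrown right back on its stop, where its weight keeps it. Once pulled forward past upright (below about 1.4) it sinks shut by itself on its damped hinge in about 2 s
- lid_edge (a point): middle of the lid's free edge, 126 mm from the hinge, its highest part when open. The lid is an aluminium panel 11 mm thick, 174 mm wide. From the middle of the edge a steel tongue 16 mm wide with a pin sticks out 30 mm (on the well's side when open). z is square to the panel (up when shut, away from the well when open), x runs in the panel to the hinge
- cam (a joint): cam lock angle, rad: 0 open, wing grip pointing up and down the slope; grows clockwise seen from outside; 1.57 locked, wing across the slope; stop at 1.64. Stays where left; starts within 0.3 of open. Turned once the lid is down, its hook catches the tongue's pin and draws the lid tight, taking about 0.2 N m. Turned before that, it bars the pin: turn it back
- wing_grip (a point): centre of the wing grip, a dark steel bar 46 mm long, 10 mm thick, 26 mm deep on the cam's axis, 47 mm out from the slope (bar 34 to 60 mm out; below 28 mm lie the cam and the lid's tongue). z is the cam's axis, pointing out of the slope, 45 deg from vertical; x runs along the bar, y across its thickness; both turn with the cam
- spice_jar: labelled round spice jar with a yellow cap, 42 mm across, 96 mm high, not to be used. Origin: centre of its underside.
- steel_cup: empty steel cup, 76 mm across at the rim, 102 mm high, not to be used. Origin: centre of its underside.
Not all that is in view belongs to the job. Leave any green or purple look-alike of the salt_shaker alone.

How it is judged:
On the way, in this order (a step that is already met when the one before it is completed fails the run):
1. the salt shaker stands in the case's well (z of salt_shaker in the frame of case_in between -0.008 and 0.012 m and x of salt_shaker in the frame of case_in between -0.05 and 0.05 m and y of salt_shaker in the frame of case_in between -0.076 and 0.076 m and angle between salt_shaker's own z axis and vertical below 0.25 rad), for 0.2 s.
2. the lid is shut on its seal, the cam not yet turned (value of joint lid below 0.11 rad and value of joint cam below 0.8 rad), for 0.2 s.
At the end, for the whole second after the job is handed in: The cam is turned to 1.38 rad or more (a full quarter turn is 1.57) and holds the lid within 0.025 rad of tight (about 3 mm at its front edge); the salt shaker stands at rest on the floor of the case's well, upright within 0.25 rad (all of step 1 and value of joint cam above 1.38 rad and value of joint lid below 0.025 rad and linear speed of salt_shaker below 0.03 m/s); the robot touches nothing.
It fails at once if the spice jar is moved more than 40 mm or tipped (distance of spice_jar from where it was at the start of the episode above 0.04 m or angle between spice_jar's own z axis and vertical above 0.6 rad).
It fails at once if the steel cup is moved more than 40 mm or tipped (distance of steel_cup from where it was at the start of the episode above 0.04 m or angle between steel_cup's own z axis and vertical above 0.6 rad).
It also fails if it takes over 51 s, if anything falls off the work surface, if the arm or the gripper's body presses on something with over 40 N, if the wrist force passes 120 N, or if a joint passes its speed limit or range.

### The arm

A 6-joint arm with a two-finger parallel gripper is mounted at the origin on the work surface; the furniture and walls round the work are solid. World frame = base frame: x ahead of the robot, y to its left, z up, the work surface at z = 0. Lengths are in m, angles in rad, forces in N, time in s.
With the tool pointing down it reaches from about 0.3 to 0.875 m from the base axis. Payload 6.4 kg.
Tool frame: the origin (TCP) lies at the very end of the fingers, on their centre line; the grasp point (between the pads) lies 19 mm behind it (ctrl.grip_point_offset is the z of the grasp point in the tool frame, in m); z points along the fingers, y is the direction in which the jaws open and shut (so a half turn about z gives the same grasp; the last joint's range is limited). The gripper opens to 85 mm and grips with 20 to 120 N. Pads are 22 mm wide; open, the fingers measure 114 mm over their backs; the gripper's body (76 mm by 85 mm) begins 54 mm behind the grasp point. The pads swing forward as they close: fully open they stand 13 mm farther back than shut.
Start: joints at [-0.206, 0.181, 1.607, -0, 1.354, -0.206], TCP at [0.575, 0, 0.206] pointing down, gripper open.
Joint ranges: [-2.99, 2.99], [-0.89, 2.07], [0.3, 2.58], [-1.14, 4.28], [0, 2.63], [-3.12, 3.12]. Speed limits (rad/s): [2.57, 2.57, 3.01, 3.14, 3.14, 3.14].

### API

Orientations are given as a unit quaternion [w, x, y, z].
In Python, from bench import status, cams, ctrl gives the robot as it stands.
- The arm moves only by the shell command python3 -m handwheel 'ROWS'. ROWS is JSON, a list of rows, each an object with "grip": the finger opening in cm, from 0 to 8.54; "linear": the shift along the tool's x, y, z in cm, a list of three; "rotation": the turn, a rotation vector about the tool's x, y, z in degrees, a list of three. A call has 1 to 12 rows; each row is the pose to reach, as a shift and turn from the pose commanded when the call began, along the tool's axes at that moment; what a row does not reach only later rows make up. A row lasts 1/12 s, in which the tool goes at most 41.7 mm and 7.16 degrees, less where a joint would pass 70% of its speed; a pose out of reach is approached as far as the arm can. A call with a gripper value outside its range is refused whole. The fingers move at their own pace and stop on an object; the grip force is fixed at half the most. Time passes only in rows, so rows that repeat a pose let the fingers close. It gives the time, the measured TCP pose, the force and the opening at its end, in the units of the state.
- status.get_obs(): the state, without advancing time (a new reading comes with each control period).
- cams.camera(name): name is "scene" or "side" or "wrist"; returns the picture (384x512x3 uint8, red, green, blue); there is no depth.
- cams.camera_info(name): a dict with "fovy" (degrees; the focal length in pixels is half the picture's height over the tangent of half this angle, whatever the lens; pixels are square), "cx", "cy" (the principal point, pixels), "world_from_camera" (4x4, takes a point from camera to world coordinates); the wrist camera has in their place "mount" (4x4, takes a point from camera to tool coordinates, whose origin is the TCP and whose axes are the flange's). Camera axes: x right, y down, z forward; pixel columns grow to the right and rows downward; lengths in m; the calibration is good to about 2 mm. A picture is of the moment at which its call begins: read the wrist's pose just before it. camera_info takes no time and is no camera call.
- ctrl.hand_in(): hands the job in, once; it reports no verdict.
The state is a dict: "time_s": time; "q": joint angles; "dq": joint speeds; "joint_efforts": joint torques, N m; "eef_pos": TCP position; "eef_rot": TCP orientation; "wrist_force": force on the tool from outside, world axes, zero at the start; "torque": the same for the moment, N m; "opening": opening from 0.0 (shut) to 1.0 (fully open).
Only numpy, scipy, OpenCV 4.12 (cv2) and the standard library are available. Lean on these libraries where they do the work, as an engineer would, in place of code of your own. Each camera call takes 0.05 s, during which the arm holds its last target.

## Working session

There is one attempt and no reset: what is moved stays moved. The work goes in short steps, Python scripts to look and compute and a shell command to move; the robot and the scene stay as the last step left them, time stands still between calls to the robot, and variables do not carry over. Pictures are saved under pics/ and viewed, and the job is handed in when it is done.

```bash
mkdir -p pics; ls
python3 - <<'E'
from bench import status,cams,ctrl
import cv2,numpy as np
print(status.get_obs()); print(ctrl.grip_point_offset)
for n in ["scene","side","wrist"]:
    im=cams.camera(n); cv2.imwrite(f"pics/a_{n}.png",im[:,:,::-1]); print(n,cams.camera_info(n))
E
```

```text
pics
{'time_s': 0.0, 'q': array([-2.06303534e-01,  1.81528321e-01,  1.60799982e+00,  1.53182223e-05,
        1.35380625e+00, -2.06273848e-01]), 'dq': array([ 4.08820979e-04,  4.60494630e-04,  2.05227339e-03, -4.53713140e-05,
        1.13997551e-03,  1.28323788e-05]), 'joint_efforts': array([ 3.41415571e-04, -4.44869328e+01, -3.51340663e+01, -2.51131587e-04,
        9.11703974e-03,  3.43231875e-05]), 'eef_pos': array([5.74409042e-01, 1.44405733e-04, 2.05395305e-01]), 'eef_rot': array([-7.32964040e-04,  7.07118179e-01,  7.07094847e-01, -4.70347656e-04]), 'wrist_force': array([-0.0057914 , -0.89431428, -0.33067583]), 'torque': array([-0.06743246,  0.01099621, -0.02428908]), 'opening': 0.9957959046550667}
-0.0187
scene {'fovy': 46.360836968459466, 'cx': 249.21874532253844, 'cy': 187.51227702261738, 'world_from_camera': array([[ 0.72509194, -0.36971693,  0.58099146, -0.11362345],
       [-0.68837961, -0.41285619,  0.59639188, -0.62161011],
       [ 0.01936974, -0.83238162, -0.55386429,  0.63852623],
       [ 0.        ,  0.        ,  0.        ,  1.        ]])}
side {'fovy': 51.02450341224025, 'cx': 250.8801419420112, 'cy': 191.67203701672963, 'world_from_camera': array([[ 0.99270117, -0.06622149,  0.10079237,  0.35800714],
       [-0.11879723, -0.39297192,  0.91184444, -0.8920232 ],
       [-0.02077513, -0.9171629 , -0.39797062,  0.50431482],
       [ 0.        ,  0.        ,  0.        ,  1.        ]])}
wrist {'fovy': 70.16493717042492, 'cx': 249.28566650518655, 'cy': 191.29579663843907, 'mount': array([[-9.49932870e-04, -9.46269159e-01, -3.23378688e-01,
         8.30283800e-02],
       [ 9.99999275e-01, -1.13828348e-03,  3.93317120e-04,
         5.76721746e-04],
       [-7.40280481e-04, -3.23378080e-01,  9.46269554e-01,
        -1.67458355e-01],
       [ 0.00000000e+00,  0.00000000e+00,  0.00000000e+00,
         1.00000000e+00]])}
```

View pics/a_scene.png

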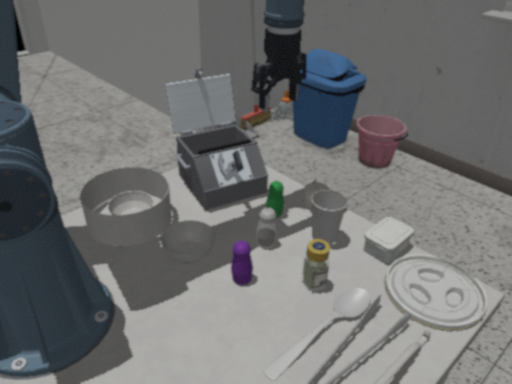

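View pics/a_side.png

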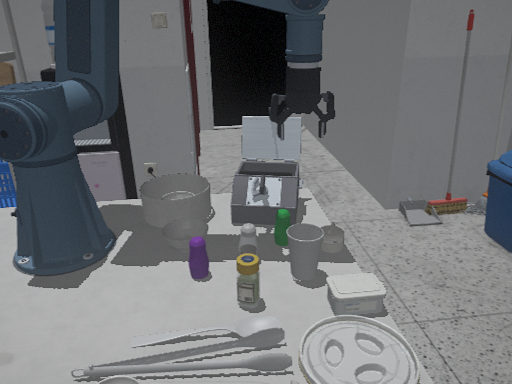

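View pics/a_wrist.png

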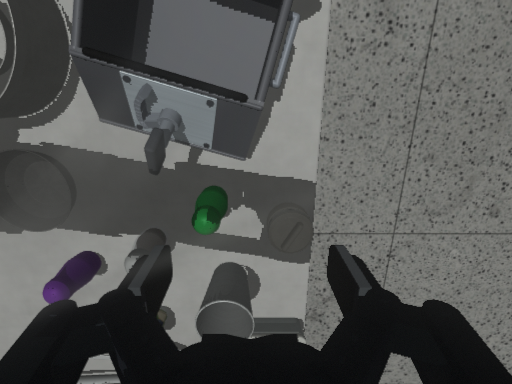

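The candidates are: scene (266,227) a clear body with a grey metal cap; (276,198) green; (242,262) purple; and (317,263) the yellow-capped jar. The clear one fits the salt shaker, so I'll check it in an enlarged crop.

```bash
cat > h.py <<'E'
import numpy as np,cv2
from scipy.spatial.transform import Rotation as R
from bench import status,cams,ctrl
def pose():
    o=status.get_obs(); q=o['eef_rot']; T=np.eye(4); T[:3,:3]=R.from_quat([q[1],q[2],q[3],q[0]]).as_matrix(); T[:3,3]=o['eef_pos']; return T
def cam(n,T=None):
    i=cams.camera_info(n); f=192/np.tan(np.radians(i['fovy']/2))
    W=i['world_from_camera'] if n!='wrist' else (pose() if T is None else T)@i['mount']
    return W,f,i['cx'],i['cy']
def ray(n,u,v,T=None):
    W,f,cx,cy=cam(n,T); d=W[:3,:3]@np.array([(u-cx)/f,(v-cy)/f,1]); return W[:3,3],d/np.linalg.norm(d)
def onz(n,u,v,z,T=None):
    o,d=ray(n,u,v,T); return o+d*(z-o[2])/d[2]
def tri(obs,T=None):
    A=np.zeros((3,3));b=np.zeros(3);rs=[]
    for n,u,v in obs:
        o,d=ray(n,u,v,T);P=np.eye(3)-np.outer(d,d);A+=P;b+=P@o;rs.append((P,o))
    x=np.linalg.solve(A,b); return x,[np.linalg.norm(P@(x-o))*1000 for P,o in rs]
def proj(n,p,T=None):
    W,f,cx,cy=cam(n,T); c=np.linalg.inv(W)@np.append(p,1); return c[0]/c[2]*f+cx,c[1]/c[2]*f+cy
def crop(src,dst,x0,y0,x1,y1,k):
    im=cv2.imread(src)[y0:y1,x0:x1]; cv2.imwrite(dst,cv2.resize(im,None,fx=k,fy=k,interpolation=cv2.INTER_CUBIC))
def snap(n,name):
    T=pose(); im=cams.camera(n); cv2.imwrite(f'pics/{name}.png',im[:,:,::-1]); np.save(f'pics/{name}.npy',T); return T
E
python3 - <<'E'
from h import *
a=cv2.imread('pics/a_scene.png')[60:300,150:350];b=cv2.imread('pics/a_side.png')[100:310,175:345]
a=cv2.resize(a,(400,480),interpolation=2);b=cv2.resize(b,(389,480),interpolation=2)
cv2.imwrite('pics/b1.png',np.hstack([a,b]))
crop('pics/a_wrist.png','pics/b2.png',40,0,320,280,2.1)
T=pose();np.save('pics/a_wrist.npy',T)
E
```

```text
(no output)
```

View pics/b1.png

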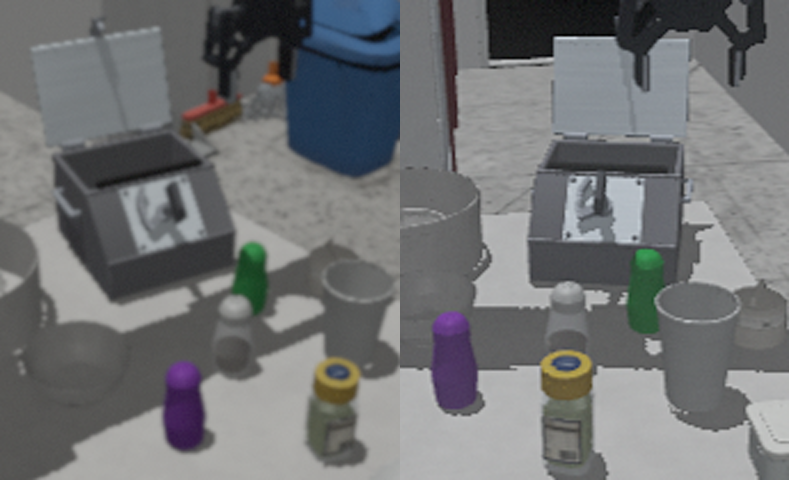

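View pics/b2.png

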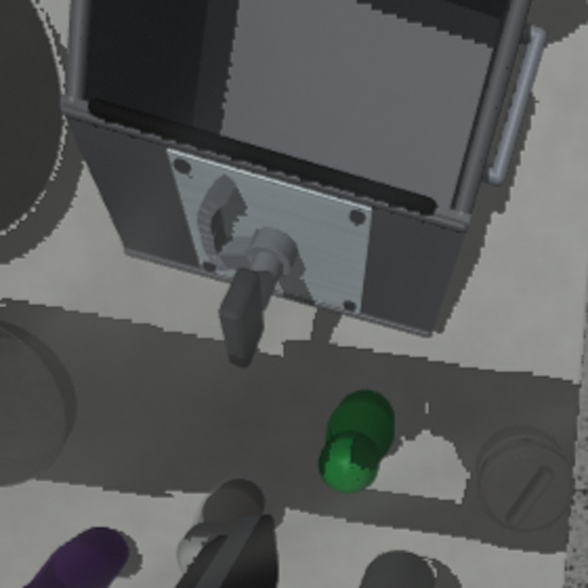

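Run:
```python
from h import *
np.set_printoptions(precision=4,suppress=True)
T=np.load('pics/a_wrist.npy')
w=lambda u,v:(u/2.1+40,v/2.1)
rl=onz('wrist',*w(66,106),.118,T);rr=onz('wrist',*w(468,218),.118,T)
sl=onz('wrist',*w(126,250),.056,T);sr=onz('wrist',*w(430,332),.056,T)
print(rl,rr,np.linalg.norm(rl-rr)); print(sl,sr,np.linalg.norm(sl-sr))
print((rl+rr)/2,(sl+sr)/2,np.linalg.norm((rl+rr)/2-(sl+sr)/2))
for a,b in((rl,rr),(sl,sr)):
    print(np.degrees(np.arctan2(*(b-a)[[1,0]])))
# objects: cap tops scene / side crops
s=lambda u,v:('scene',u/2+150,v/2+60)
d=lambda u,v:('side',u*170/389+175-400*170/389,v*210/480+100)
print('salt top',tri([s(238,299),d(568,286)]))
print('salt top z.09',onz(*s(238,300),.09),onz(*d(568,287),.09))
print('salt base',onz(*s(233,372),0))
print('jar top',tri([s(337,371),d(567,364)]))
print('green top',tri([s(254,246),d(649,252)]))
print('cup rim c',tri([s(358,282),d(698,303)]))
print('lid edge tongue',tri([s(98,28),d(621,40)]))
print('wing',tri([s(175,202),d(600,190)]))
```

```text
[0.4261 0.1209 0.118 ] [0.5873 0.0782 0.118 ] 0.16678060133074987
[0.4073 0.0608 0.056 ] [0.5698 0.0161 0.056 ] 0.16854178750291873
[0.5067 0.0995 0.118 ] [0.4885 0.0385 0.056 ] 0.08890005499259403
-14.859094047953672
-15.376802629564535
salt top (array([ 0.4371, -0.1163,  0.0874]), [np.float64(1.0664562320547855), np.float64(1.066456232054774)])
salt top z.09 [ 0.4346 -0.1187  0.09  ] [ 0.4357 -0.1251  0.09  ]
salt base [ 0.4275 -0.1237  0.    ]
jar top (array([ 0.4198, -0.2607,  0.0934]), [np.float64(0.5686565468340727), np.float64(0.5686565468340825)])
green top (array([ 0.5277, -0.0534,  0.0846]), [np.float64(0.3699380985902069), np.float64(0.3699380985902742)])
cup rim c (array([ 0.546 , -0.186 ,  0.0961]), [np.float64(0.6371213254077529), np.float64(0.6371213254078261)])
lid edge tongue (array([0.5525, 0.2538, 0.2424]), [np.float64(7.618501377115457), np.float64(7.618501377115379)])
wing (array([0.49  , 0.0386, 0.1181]), [np.float64(1.4798171658578516), np.float64(1.4798171658578545)])
```

Measurements check out: rim width 167 mm and slope 89 mm against 170 and 88 given. The case origin is about (0.515, 0.133), with its x axis at 75°. The clear shaker with the metal cap is at about (0.436, -0.118). I'll move above it with the jaws along the case's y.

```bash
python3 -m handwheel '[{"grip":6.5,"linear":[-4,-4.5,0],"rotation":[0,0,5]},{"grip":6.5,"linear":[-8,-9,0],"rotation":[0,0,10]},{"grip":6.5,"linear":[-11,-12.5,0],"rotation":[0,0,15]},{"grip":6.5,"linear":[-11.8,-13.8,0],"rotation":[0,0,15]},{"grip":6.5,"linear":[-11.8,-13.8,0],"rotation":[0,0,15]},{"grip":6.5,"linear":[-11.8,-13.8,0],"rotation":[0,0,15]}]'
python3 - <<'E'
from h import *
T=snap('wrist','c');print(T); snap('scene','c_s')
for p in [(.436,-.118,.09),(.436,-.118,0)]: print(proj('wrist',p,T))
E
```

```text
time_s: 0.65
eef_pos: [0.4347, -0.1196, 0.2061]
eef_rot: [-0.0, 0.794, 0.607, -0.001]
wrist_force: [0.3, -0.2, 0.5]
opening: 0.765
[[ 2.62260514e-01  9.64996588e-01 -1.00401632e-03  4.34670372e-01]
 [ 9.64996846e-01 -2.62261070e-01 -4.67103062e-04 -1.19636862e-01]
 [-7.14067256e-04 -8.46369894e-04 -9.99999387e-01  2.06054796e-01]
 [ 0.00000000e+00  0.00000000e+00  0.00000000e+00  1.00000000e+00]]
(np.float64(249.4573833723616), np.float64(177.5520751838247))
(np.float64(249.4216585379087), np.float64(159.64825006486282))
```

View pics/c.png

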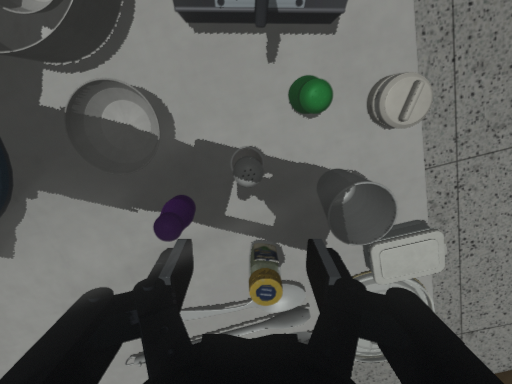

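The wrist picture shows the perforated metal cap at (249,172), the jar at (265,290) and the cup at (362,212).

Run:
```python
from h import *
crop('pics/c.png','pics/c2.png',190,120,410,260,3.6)
T=np.load('pics/c.npy')
print(onz('wrist',249,172,.085,T))
```

```text
[ 0.43679678 -0.11319331  0.085     ]
```

View pics/c2.png

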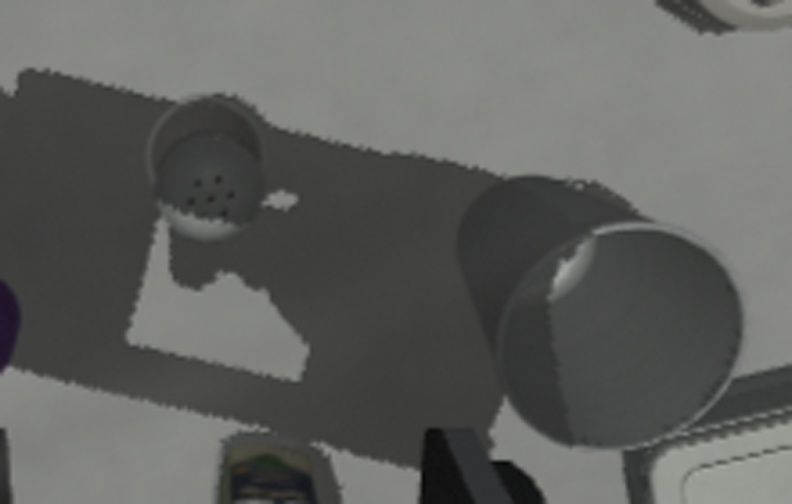

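```bash
python3 -m handwheel '[{"grip":6.5,"linear":[0.3,0.1,4],"rotation":[0,0,0]},{"grip":6.5,"linear":[0.3,0.1,8],"rotation":[0,0,0]},{"grip":6.5,"linear":[0.3,0.1,12],"rotation":[0,0,0]},{"grip":6.5,"linear":[0.3,0.1,15],"rotation":[0,0,0]},{"grip":6.5,"linear":[0.3,0.1,17],"rotation":[0,0,0]},{"grip":6.5,"linear":[0.3,0.1,17],"rotation":[0,0,0]},{"grip":6.5,"linear":[0.3,0.1,17],"rotation":[0,0,0]}]'
python3 -m handwheel '[{"grip":3.5,"linear":[0,0,0],"rotation":[0,0,0]},{"grip":3.5,"linear":[0,0,0],"rotation":[0,0,0]},{"grip":3.5,"linear":[0,0,0],"rotation":[0,0,0]},{"grip":3.5,"linear":[0,0,0],"rotation":[0,0,0]},{"grip":3.5,"linear":[0,0,0],"rotation":[0,0,0]},{"grip":3.5,"linear":[0,0,0],"rotation":[0,0,0]}]'
python3 - <<'E'
from h import *
T=snap('wrist','d');print(T); snap('side','d_s')
a=cv2.imread('pics/d.png');b=cv2.imread('pics/d_s.png')
cv2.imwrite('pics/d2.png',np.hstack([cv2.resize(a,(400,300)),cv2.resize(b[150:350,100:366],(400,300))]))
E
```

```text
time_s: 1.33
eef_pos: [0.4386, -0.1141, 0.0355]
eef_rot: [-0.001, 0.793, 0.609, -0.0]
wrist_force: [0.8, 0.0, 0.3]
opening: 0.758
time_s: 1.83
eef_pos: [0.4391, -0.1156, 0.037]
eef_rot: [0.0, 0.793, 0.609, 0.0]
wrist_force: [-1.9, -0.0, 2.5]
opening: 0.407
[[ 2.58872195e-01  9.65911249e-01  8.03775374e-04  4.39055745e-01]
 [ 9.65911538e-01 -2.58871839e-01 -5.20924349e-04 -1.15565636e-01]
 [-2.95091879e-04  9.11228738e-04 -9.99999541e-01  3.69755525e-02]
 [ 0.00000000e+00  0.00000000e+00  0.00000000e+00  1.00000000e+00]]
```

View pics/d2.png

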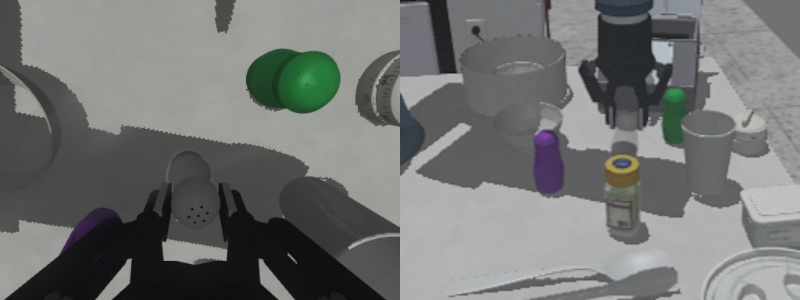

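The opening (35 mm) matches the commanded value, so the pads may not be gripping yet. I'll close further.

```bash
python3 -m handwheel '[{"grip":2.0,"linear":[0,0,0],"rotation":[0,0,0]},{"grip":2,"linear":[0,0,0],"rotation":[0,0,0]},{"grip":2,"linear":[0,0,0],"rotation":[0,0,0]},{"grip":2,"linear":[0,0,0],"rotation":[0,0,0]}]'
python3 -m handwheel '[{"grip":2,"linear":[0,0,-2],"rotation":[0,0,0]},{"grip":2,"linear":[0,0,-4],"rotation":[0,0,0]},{"grip":2,"linear":[0,0,-4],"rotation":[0,0,0]}]'
python3 - <<'E'
from h import *
T=snap('wrist','e'); snap('side','e_s')
a=cv2.imread('pics/e.png');b=cv2.imread('pics/e_s.png')
cv2.imwrite('pics/e2.png',np.hstack([cv2.resize(a,(400,300)),cv2.resize(b[150:350,100:366],(400,300))]))
E
```

```text
time_s: 2.27
eef_pos: [0.4386, -0.1154, 0.0369]
eef_rot: [-0.0, 0.793, 0.609, -0.0]
wrist_force: [-4.4, 1.7, 10.3]
opening: 0.37
time_s: 2.52
eef_pos: [0.4409, -0.1165, 0.0792]
eef_rot: [0.002, 0.793, 0.609, 0.001]
wrist_force: [1.0, -0.5, -0.9]
opening: 0.37
```

View pics/e2.png

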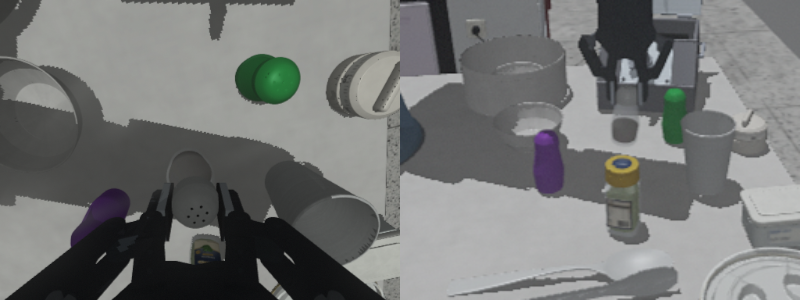

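It is gripped at the 31 mm waist and lifted clean. I'll raise it and carry it over the well, turning the hand half round so the wrist camera stays on the front side, away from the open lid.

```bash
python3 -m handwheel '[{"grip":2,"linear":[0,0,-3.5],"rotation":[0,0,0]},{"grip":2,"linear":[0,0,-7.5],"rotation":[0,0,-6]},{"grip":2,"linear":[0,0,-11],"rotation":[0,0,-13]},{"grip":2,"linear":[2,0,-14],"rotation":[0,0,-20]},{"grip":2,"linear":[5,0.2,-14.5],"rotation":[0,0,-27]},{"grip":2,"linear":[9,0.3,-14.5],"rotation":[0,0,-34]},{"grip":2,"linear":[13,0.4,-14.5],"rotation":[0,0,-41]},{"grip":2,"linear":[17,0.5,-14.5],"rotation":[0,0,-48]},{"grip":2,"linear":[21,0.6,-14.5],"rotation":[0,0,-55]},{"grip":2,"linear":[24,0.7,-14.5],"rotation":[0,0,-62]},{"grip":2,"linear":[26,0.7,-14.5],"rotation":[0,0,-69]},{"grip":2,"linear":[28,0.7,-14.5],"rotation":[0,0,-76]}]'
python3 -m handwheel '[{"grip":2,"linear":[0,0,0],"rotation":[0,0,-7]},{"grip":2,"linear":[0,0,0],"rotation":[0,0,-14]},{"grip":2,"linear":[0,0,0],"rotation":[0,0,-21]},{"grip":2,"linear":[0,0,0],"rotation":[0,0,-28]},{"grip":2,"linear":[0,0,0],"rotation":[0,0,-35]},{"grip":2,"linear":[0,0,0],"rotation":[0,0,-42]},{"grip":2,"linear":[0,0,0],"rotation":[0,0,-49]},{"grip":2,"linear":[0,0,0],"rotation":[0,0,-56]},{"grip":2,"linear":[0,0,0],"rotation":[0,0,-63]},{"grip":2,"linear":[0,0,0],"rotation":[0,0,-70]},{"grip":2,"linear":[0,0,0],"rotation":[0,0,-77]},{"grip":2,"linear":[0,0,0],"rotation":[0,0,-84]}]'
python3 -m handwheel '[{"grip":2,"linear":[0,0,0],"rotation":[0,0,-7]},{"grip":2,"linear":[0,0,0],"rotation":[0,0,-14]},{"grip":2,"linear":[0,0,0],"rotation":[0,0,-20]},{"grip":2,"linear":[0,0,0],"rotation":[0,0,-20]}]'
python3 - <<'E'
from h import *
print(status.get_obs()['q'])
T=snap('wrist','f');print(T); snap('scene','f_s')
a=cv2.imread('pics/f.png');b=cv2.imread('pics/f_s.png')
cv2.imwrite('pics/f2.png',np.hstack([cv2.resize(a,(400,300)),cv2.resize(b[60:260,100:366],(400,300))]))
E
```

```text
time_s: 3.62
eef_pos: [0.5173, 0.1551, 0.2191]
eef_rot: [-0.001, 0.247, 0.969, -0.0]
wrist_force: [1.1, -1.0, -1.1]
opening: 0.37
time_s: 4.62
eef_pos: [0.5172, 0.1532, 0.2191]
eef_rot: [-0.001, -0.464, 0.886, 0.001]
wrist_force: [-0.5, 0.2, -2.4]
opening: 0.37
time_s: 4.95
eef_pos: [0.5172, 0.1532, 0.2192]
eef_rot: [-0.001, -0.61, 0.792, 0.001]
wrist_force: [-0.2, -0.1, -1.0]
opening: 0.369
[ 6.77630708e-02  9.22673761e-02  1.67972499e+00  5.66150961e-05
  1.37265884e+00 -2.81554023e+00]
[[-2.55436466e-01 -9.66821016e-01 -3.05529340e-03  5.17171899e-01]
 [-9.66825399e-01  2.55438104e-01 -1.51718437e-04  1.53189006e-01]
 [ 9.27122926e-04  2.91518084e-03 -9.99995321e-01  2.19243963e-01]
 [ 0.00000000e+00  0.00000000e+00  0.00000000e+00  1.00000000e+00]]
```

View pics/f2.png

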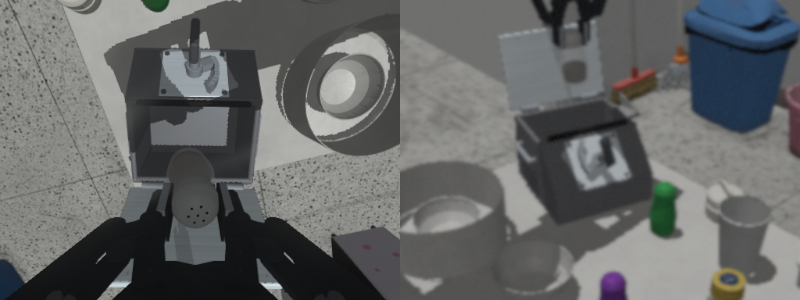

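The shaker hangs upright over the well. I'll refine the case pose from this view before lowering.

Run:
```python
from h import *
crop('pics/f.png','pics/f3.png',145,20,345,250,2.5)
```

```text
(no output)
```

View pics/f3.png

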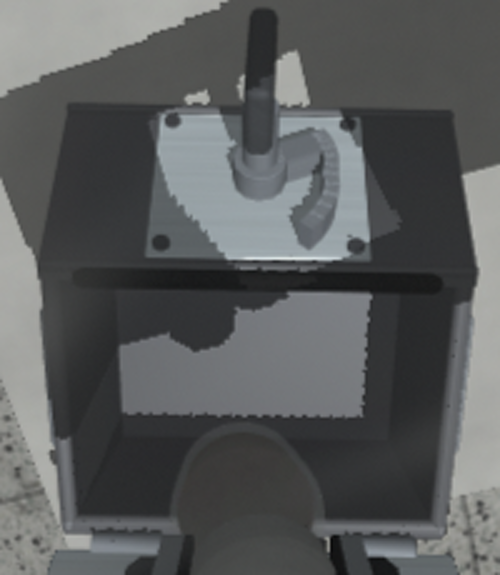

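Run:
```python
from h import *
np.set_printoptions(precision=4,suppress=True)
T=np.load('pics/f.npy');w=lambda u,v:(u/2.5+145,v/2.5+20)
R2=[];
for (a,b,z,cx) in [((68,105),(450,112),.056,-.097),((41,268),(475,272),.118,-.035)]:
    p=onz('wrist',*w(*a),z,T);q=onz('wrist',*w(*b),z,T);d=p-q
    ey=-(d)/np.linalg.norm(d); ex=np.array([ey[1],-ey[0],0]); m=(p+q)/2
    print(np.linalg.norm(d),m,np.degrees(np.arctan2(ex[1],ex[0])),'origin',m-cx*ex)
```

```text
0.1685014358216616 [0.4875 0.0373 0.056 ] 74.20262521007889 origin [0.514  0.1306 0.056 ]
0.16713142016140003 [0.5043 0.0986 0.118 ] 74.61671947155178 origin [0.5136 0.1323 0.118 ]
```

Case origin is about (0.514, 0.132) at 74.6°, and the tool is over the middle of the well (x 21, y 3 mm). Lowering.

```bash
python3 -m handwheel '[{"grip":2,"linear":[0,0,3.5],"rotation":[0,0,0]},{"grip":2,"linear":[0,0,7],"rotation":[0,0,0]},{"grip":2,"linear":[0,0,10],"rotation":[0,0,0]},{"grip":2,"linear":[0,0,13],"rotation":[0,0,0]},{"grip":2,"linear":[0,0,15],"rotation":[0,0,0]},{"grip":2,"linear":[0,0,16.2],"rotation":[0,0,0]},{"grip":2,"linear":[0,0,16.8],"rotation":[0,0,0]},{"grip":2,"linear":[0,0,16.8],"rotation":[0,0,0]},{"grip":2,"linear":[0,0,16.8],"rotation":[0,0,0]}]'
```

```text
time_s: 5.8
eef_pos: [0.5188, 0.1534, 0.0541]
eef_rot: [0.001, -0.608, 0.794, -0.0]
wrist_force: [0.6, 0.1, -0.8]
opening: 0.37
```

```bash
python3 -m handwheel '[{"grip":2,"linear":[0,0,0.2],"rotation":[0,0,0]},{"grip":2,"linear":[0,0,0.2],"rotation":[0,0,0]},{"grip":2,"linear":[0,0,0.2],"rotation":[0,0,0]}]'; python3 -c "
from h import *
print(status.get_obs()['eef_pos'],status.get_obs()['wrist_force'])"
```

```text
time_s: 6.05
eef_pos: [0.5188, 0.1534, 0.0524]
eef_rot: [0.001, -0.609, 0.793, -0.001]
wrist_force: [0.8, 0.2, -1.4]
opening: 0.371
[0.51881465 0.15336226 0.05236616] [ 0.78289296  0.19928536 -1.4388596 ]
```

```bash
python3 -m handwheel '[{"grip":2,"linear":[0,0,0.15],"rotation":[0,0,0]},{"grip":2,"linear":[0,0,0.3],"rotation":[0,0,0]},{"grip":2,"linear":[0,0,0.3],"rotation":[0,0,0]}]'
```

```text
time_s: 6.3
eef_pos: [0.5187, 0.1534, 0.0491]
eef_rot: [0.001, -0.609, 0.793, -0.0]
wrist_force: [-1.0, 1.2, 3.5]
opening: 0.373
```

Light contact with the floor (3.5 N). Releasing.

```bash
python3 -m handwheel '[{"grip":5.6,"linear":[0,0,0],"rotation":[0,0,0]},{"grip":5.6,"linear":[0,0,0],"rotation":[0,0,0]},{"grip":5.6,"linear":[0,0,0],"rotation":[0,0,0]},{"grip":5.6,"linear":[0,0,0],"rotation":[0,0,0]},{"grip":5.6,"linear":[0,0,0],"rotation":[0,0,0]}]'
python3 -m handwheel '[{"grip":5.6,"linear":[0,0,-2],"rotation":[0,0,0]},{"grip":5.6,"linear":[0,0,-5],"rotation":[0,0,0]},{"grip":5.6,"linear":[0,0,-9],"rotation":[0,0,0]},{"grip":5.6,"linear":[0,0,-13],"rotation":[0,0,0]},{"grip":5.6,"linear":[0,0,-17],"rotation":[0,0,0]},{"grip":5.6,"linear":[0,0,-17],"rotation":[0,0,0]}]'
python3 - <<'E'
from h import *
T=snap('wrist','g');print(T[:3,3]); snap('scene','g_s')
a=cv2.imread('pics/g.png');b=cv2.imread('pics/g_s.png')
cv2.imwrite('pics/g2.png',np.hstack([cv2.resize(a,(400,300)),cv2.resize(b[60:260,100:366],(400,300))]))
E
```

```text
time_s: 6.72
eef_pos: [0.5179, 0.1533, 0.0482]
eef_rot: [-0.0, -0.609, 0.793, 0.0]
wrist_force: [0.1, 0.0, -0.3]
opening: 0.657
time_s: 7.22
eef_pos: [0.5229, 0.1538, 0.2277]
eef_rot: [0.006, -0.609, 0.793, -0.004]
wrist_force: [1.1, -0.4, 1.0]
opening: 0.656
[0.5228557  0.15378791 0.2276932 ]
```

View pics/g2.png

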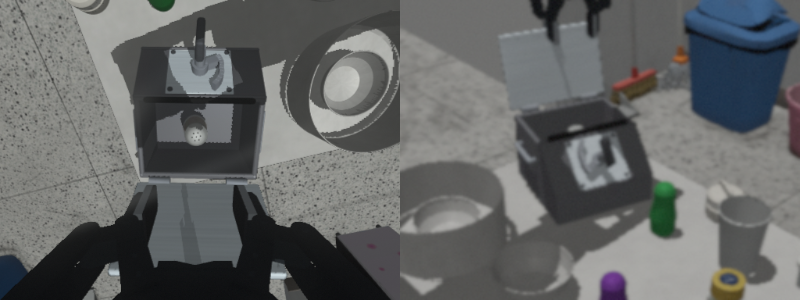

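The shaker stands upright in the middle of the well (cap at wrist view (196,135) in the half picture). The wing points down the slope, so the cam is near 0. Next I'll take closed fingers over and behind the lid.

```bash
python3 -m handwheel '[{"grip":0,"linear":[0,0,-4],"rotation":[0,0,0]},{"grip":0,"linear":[0,0,-8],"rotation":[0,0,0]},{"grip":0,"linear":[-2,0,-9.5],"rotation":[0,0,0]},{"grip":0,"linear":[-6,0,-9.5],"rotation":[0,0,0]},{"grip":0,"linear":[-10,0,-9.5],"rotation":[0,0,0]},{"grip":0,"linear":[-13.5,0,-9.5],"rotation":[0,0,0]},{"grip":0,"linear":[-13.5,0,-9.5],"rotation":[0,0,0]},{"grip":0,"linear":[-13.5,0,-9.5],"rotation":[0,0,0]},{"grip":0,"linear":[-13.5,0,-6],"rotation":[0,0,0]},{"grip":0,"linear":[-13.5,0,-2],"rotation":[0,0,0]},{"grip":0,"linear":[-13.5,0,0],"rotation":[0,0,0]},{"grip":0,"linear":[-13.5,0,0.3],"rotation":[0,0,0]}]'
python3 - <<'E'
from h import *
T=snap('wrist','i');p=T[:3,3]-[.514,.132,0];print(T[:3,3],p[:2]@[.265,.964],p[:2]@[-.964,.265]); snap('scene','i_s')
a=cv2.imread('pics/i.png');b=cv2.imread('pics/i_s.png')
cv2.imwrite('pics/i2.png',np.hstack([cv2.resize(a,(400,300)),cv2.resize(b[0:200,100:366],(400,300))]))
E
```

```text
time_s: 8.32
eef_pos: [0.549, 0.2814, 0.2082]
eef_rot: [-0.006, -0.608, 0.794, 0.002]
wrist_force: [-0.5, -0.3, -1.0]
opening: 0.001
[0.54898986 0.28136329 0.2081962 ] 0.15325852324284278 0.005851045104668114
```

View pics/i2.png

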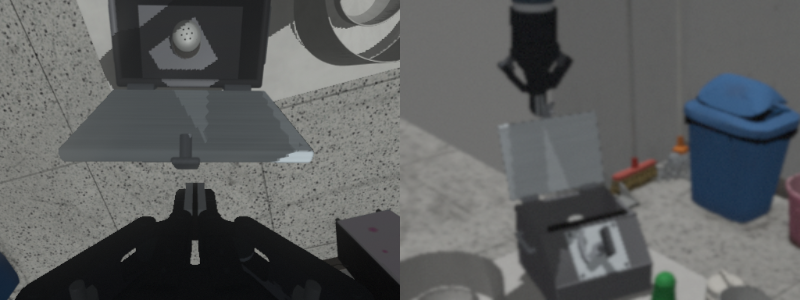

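Fingers are behind the lid, clear of it. Pulling it forward.

```bash
python3 -m handwheel '[{"grip":0,"linear":[1.5,0,0],"rotation":[0,0,0]},{"grip":0,"linear":[2.5,0,0],"rotation":[0,0,0]},{"grip":0,"linear":[3.5,0,0],"rotation":[0,0,0]},{"grip":0,"linear":[4.5,0,0],"rotation":[0,0,0]},{"grip":0,"linear":[5.5,0,0],"rotation":[0,0,0]},{"grip":0,"linear":[6.5,0,0],"rotation":[0,0,0]},{"grip":0,"linear":[7.5,0,0],"rotation":[0,0,0]},{"grip":0,"linear":[8.5,0,0],"rotation":[0,0,0]},{"grip":0,"linear":[9.5,0,0],"rotation":[0,0,0]},{"grip":0,"linear":[9.5,0,0],"rotation":[0,0,0]}]'
python3 - <<'E'
from h import *
T=snap('wrist','j');p=T[:3,3]-[.514,.132,0];print(T[:3,3],p[:2]@[.265,.964],p[:2]@[-.964,.265]); snap('scene','j_s')
a=cv2.imread('pics/j.png');b=cv2.imread('pics/j_s.png')
cv2.imwrite('pics/j2.png',np.hstack([cv2.resize(a,(400,300)),cv2.resize(b[0:200,100:366],(400,300))]))
E
```

```text
time_s: 9.25
eef_pos: [0.5287, 0.1902, 0.2168]
eef_rot: [0.001, -0.608, 0.794, -0.001]
wrist_force: [-0.1, -0.2, -0.4]
opening: -0.001
[0.52870343 0.19021751 0.21679648] 0.060018090247463365 0.0012535318396836325
```

View pics/j2.png

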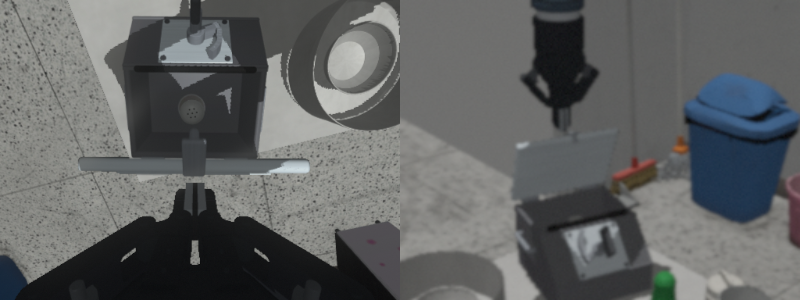

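```bash
python3 -m handwheel '[{"grip":0,"linear":[1,0,0],"rotation":[0,0,0]},{"grip":0,"linear":[2,0,0],"rotation":[0,0,0]},{"grip":0,"linear":[2,0,-2],"rotation":[0,0,0]},{"grip":0,"linear":[2,0,-5],"rotation":[0,0,0]},{"grip":0,"linear":[2,0,-8],"rotation":[0,0,0]},{"grip":0,"linear":[2,0,-8],"rotation":[0,0,0]}]'
python3 - <<'E'
from h import *
T=snap('wrist','k'); snap('scene','k_s')
a=cv2.imread('pics/k.png');b=cv2.imread('pics/k_s.png')
cv2.imwrite('pics/k2.png',np.hstack([cv2.resize(a,(400,300)),cv2.resize(b[0:200,100:366],(400,300))]))
E
```

```text
time_s: 9.85
eef_pos: [0.5258, 0.1723, 0.3019]
eef_rot: [0.004, -0.609, 0.793, -0.003]
wrist_force: [0.5, 0.4, 1.1]
opening: -0.004
```

View pics/k2.png

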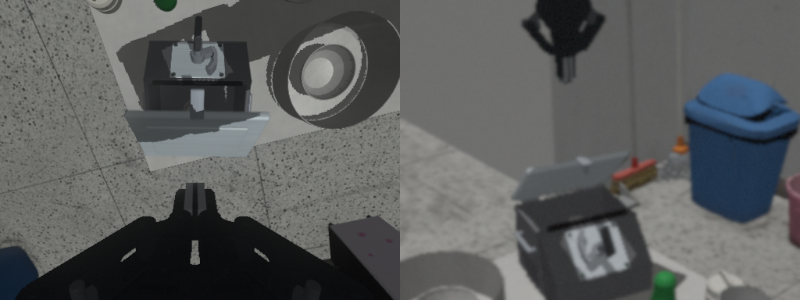

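The lid is sinking by itself. I'll swing the tool to a 45° stand-off in front of the wing.

```bash
python3 -m handwheel '[{"grip":0,"linear":[3,0,0],"rotation":[0,0,0]},{"grip":0,"linear":[6,0,0],"rotation":[0,-6,0]},{"grip":0,"linear":[9,0,0],"rotation":[0,-12,0]},{"grip":0,"linear":[12,0,1],"rotation":[0,-18,0]},{"grip":0,"linear":[15,0,2],"rotation":[0,-24,0]},{"grip":2,"linear":[18,0.2,4],"rotation":[0,-30,0]},{"grip":2.5,"linear":[20,0.3,6],"rotation":[0,-36,0]},{"grip":2.5,"linear":[20,0.3,8],"rotation":[0,-42,0]},{"grip":3,"linear":[20,0.3,10],"rotation":[0,-45,0]},{"grip":3,"linear":[20,0.3,12.3],"rotation":[0,-45,0]},{"grip":3,"linear":[20,0.3,12.3],"rotation":[0,-45,0]},{"grip":3,"linear":[20,0.3,12.3],"rotation":[0,-45,0]}]'
python3 - <<'E'
from h import *
print(status.get_obs()['q'])
T=snap('wrist','l'); print(T);snap('scene','l_s')
a=cv2.imread('pics/l.png');b=cv2.imread('pics/l_s.png')
cv2.imwrite('pics/l2.png',np.hstack([cv2.resize(a,(400,300)),cv2.resize(b[60:260,100:366],(400,300))]))
E
```

```text
time_s: 10.95
eef_pos: [0.5195, 0.1893, 0.3403]
eef_rot: [0.257, -0.522, 0.783, 0.221]
wrist_force: [0.5, -0.6, 0.0]
opening: 0.354
[-0.30624316 -0.12774305  1.81146216  0.69343564  1.50562595 -3.11790458]
[[-0.32266577 -0.93083917  0.17153786  0.51952983]
 [-0.70329841  0.35707211  0.61471201  0.18933024]
 [-0.6334494   0.07770422 -0.76987266  0.34033949]
 [ 0.          0.          0.          1.        ]]
```

View pics/l2.png

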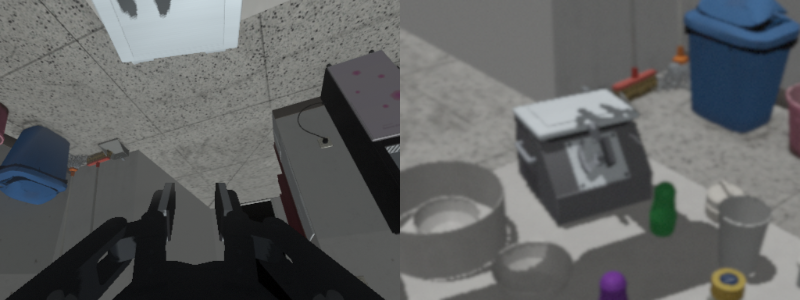

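The last joint hit its limit with the camera on the lower side, so I'll turn the hand half round the other way (camera up-slope). The lid has shut on its seal.

```bash
python3 -m handwheel '[{"grip":3,"linear":[0,0,0],"rotation":[0,0,7]},{"grip":3,"linear":[0,0,0],"rotation":[0,0,14]},{"grip":3,"linear":[0,0,0],"rotation":[0,0,21]},{"grip":3,"linear":[0,0,0],"rotation":[0,0,28]},{"grip":3,"linear":[0,0,0],"rotation":[0,0,35]},{"grip":3,"linear":[0,0,0],"rotation":[0,0,42]},{"grip":3,"linear":[0,0,0],"rotation":[0,0,49]},{"grip":3,"linear":[0,0,0],"rotation":[0,0,56]},{"grip":3,"linear":[0,0,0],"rotation":[0,0,63]},{"grip":3,"linear":[0,0,0],"rotation":[0,0,70]},{"grip":3,"linear":[0,0,0],"rotation":[0,0,77]},{"grip":3,"linear":[0,0,0],"rotation":[0,0,84]}]'
python3 -m handwheel '[{"grip":3,"linear":[0,0,0],"rotation":[0,0,7]},{"grip":3,"linear":[0,0,0],"rotation":[0,0,14]},{"grip":3,"linear":[0,0,0],"rotation":[0,0,21]},{"grip":3,"linear":[0,0,0],"rotation":[0,0,28]},{"grip":3,"linear":[0,0,0],"rotation":[0,0,35]},{"grip":3,"linear":[0,0,0],"rotation":[0,0,42]},{"grip":3,"linear":[0,0,0],"rotation":[0,0,49]},{"grip":3,"linear":[0,0,0],"rotation":[0,0,56]},{"grip":3,"linear":[0,0,0],"rotation":[0,0,63]},{"grip":3,"linear":[0,0,0],"rotation":[0,0,70]},{"grip":3,"linear":[0,0,0],"rotation":[0,0,77]},{"grip":3,"linear":[0,0,0],"rotation":[0,0,84]}]'
cat >> h.py <<'E'
O=np.array([.514,.132,0]);YAW=np.radians(74.6)
C=np.array([[np.cos(YAW),-np.sin(YAW),0],[np.sin(YAW),np.cos(YAW),0],[0,0,1]])
def w2c(p): return C.T@(np.asarray(p)-O)
def c2w(p): return C@np.asarray(p)+O
def wingpose(out,turn=0,y=0,along=0):
    n=np.array([-1,0,1])/2**.5; s=np.array([1,0,1])/2**.5
    p=np.array([-.066,y,.087])+n*out+s*along
    Rt=C@np.column_stack([s,np.cross(-n,s),-n])@R.from_euler('z',turn,degrees=True).as_matrix()
    T=np.eye(4);T[:3,:3]=Rt;T[:3,3]=c2w(p);return T
def delta(Tg,T=None):
    T=pose() if T is None else T; D=np.linalg.inv(T)@Tg
    print('lin cm',np.round(D[:3,3]*100,2),'rot deg',np.round(R.from_matrix(D[:3,:3]).as_rotvec(degrees=True),1))
E
python3 - <<'E'
from h import *
np.set_printoptions(precision=3,suppress=True)
print(status.get_obs()['q']);print(pose()); print(wingpose(.13)); delta(wingpose(.13))
E
```

```text
time_s: 12.05
eef_pos: [0.5201, 0.1887, 0.3417]
eef_rot: [0.043, 0.138, 0.931, 0.335]
wrist_force: [0.1, 0.3, 0.1]
opening: 0.35
time_s: 13.05
eef_pos: [0.5201, 0.1887, 0.3417]
eef_rot: [-0.192, 0.725, 0.6, 0.278]
wrist_force: [-0.2, -0.4, 0.1]
opening: 0.353
[-0.306 -0.129  1.809  0.691  1.506 -0.179]
[[ 0.126  0.977  0.173  0.52 ]
 [ 0.763 -0.207  0.612  0.189]
 [ 0.634  0.055 -0.772  0.342]
 [ 0.     0.     0.     1.   ]]
[[ 0.188  0.964  0.188  0.472]
 [ 0.682 -0.266  0.682 -0.02 ]
 [ 0.707  0.    -0.707  0.179]
 [ 0.     0.     0.     1.   ]]
lin cm [-26.87  -1.27  -1.06] rot deg [0.  5.5 4.7]
```

```bash
python3 -m handwheel '[{"grip":3,"linear":[-4,-0.2,-0.5],"rotation":[0,2,2]},{"grip":3,"linear":[-8,-0.4,-1],"rotation":[0,4,4]},{"grip":3,"linear":[-12,-0.6,-1],"rotation":[0,5.5,4.7]},{"grip":3,"linear":[-16,-0.8,-1],"rotation":[0,5.5,4.7]},{"grip":3,"linear":[-20,-1,-1],"rotation":[0,5.5,4.7]},{"grip":3,"linear":[-24,-1.2,-1],"rotation":[0,5.5,4.7]},{"grip":3,"linear":[-26.9,-1.3,-1],"rotation":[0,5.5,4.7]},{"grip":3,"linear":[-26.9,-1.3,-1],"rotation":[0,5.5,4.7]},{"grip":3,"linear":[-26.9,-1.3,-1],"rotation":[0,5.5,4.7]}]'
python3 - <<'E'
from h import *
print(status.get_obs()['q'])
T=snap('wrist','m'); delta(wingpose(.13),T)
for o in (0,.034,.047,.06): 
    p=wingpose(o)[:3,3]; print(o,proj('wrist',p,T))
a=cv2.imread('pics/m.png');
cv2.imwrite('pics/m2.png',cv2.resize(a[60:360,100:400],None,fx=2,fy=2,interpolation=2))
E
```

```text
time_s: 13.8
eef_pos: [0.4733, -0.0206, 0.1776]
eef_rot: [-0.232, 0.734, 0.561, 0.305]
wrist_force: [-0.2, -0.6, -0.2]
opening: 0.349
[-0.80586917  0.13999152  1.94404271  0.65496533  1.54052694 -0.72693071]
lin cm [ 0.09 -0.13 -0.09] rot deg [-0.  -0.1  0.1]
0 (np.float64(247.3264173187879), np.float64(175.45823828293072))
0.034 (np.float64(247.13061900468526), np.float64(184.44608709756125))
0.047 (np.float64(247.04307640559026), np.float64(188.46460814107417))
0.06 (np.float64(246.9469292972822), np.float64(192.87810719185364))
```

View pics/m2.png

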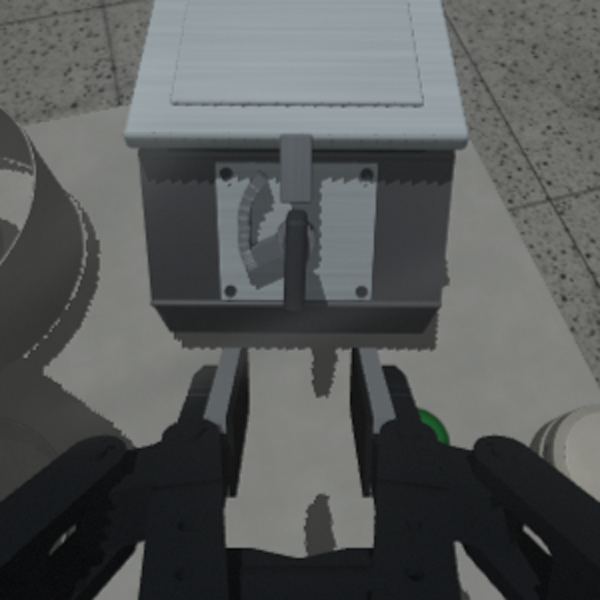

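The wrist picture shows the bar at about (248,190), upright, so the cam is near 0. My model predicts (247,188), which agrees. Moving in along the cam axis.

```bash
python3 -m handwheel '[{"grip":3,"linear":[0.1,0,2.5],"rotation":[0,0,0]},{"grip":3,"linear":[0.1,0,5],"rotation":[0,0,0]},{"grip":3,"linear":[0.1,0,7.5],"rotation":[0,0,0]},{"grip":3,"linear":[0.1,0,9],"rotation":[0,0,0]},{"grip":3,"linear":[0.1,0,9.7],"rotation":[0,0,0]},{"grip":3,"linear":[0.1,0,9.7],"rotation":[0,0,0]},{"grip":3,"linear":[0.1,0,9.7],"rotation":[0,0,0]}]'
python3 - <<'E'
from h import *
T=snap('wrist','n'); delta(wingpose(.032),T)
a=cv2.imread('pics/n.png');
cv2.imwrite('pics/n2.png',cv2.resize(a[60:360,100:400],None,fx=2,fy=2,interpolation=2))
E
```

```text
time_s: 14.43
eef_pos: [0.4927, 0.0473, 0.1118]
eef_rot: [-0.231, 0.732, 0.563, 0.306]
wrist_force: [-0.0, -0.2, -0.1]
opening: 0.352
lin cm [-0.24 -0.2   0.06] rot deg [ 0.  -0.   0.5]
```

View pics/n2.png

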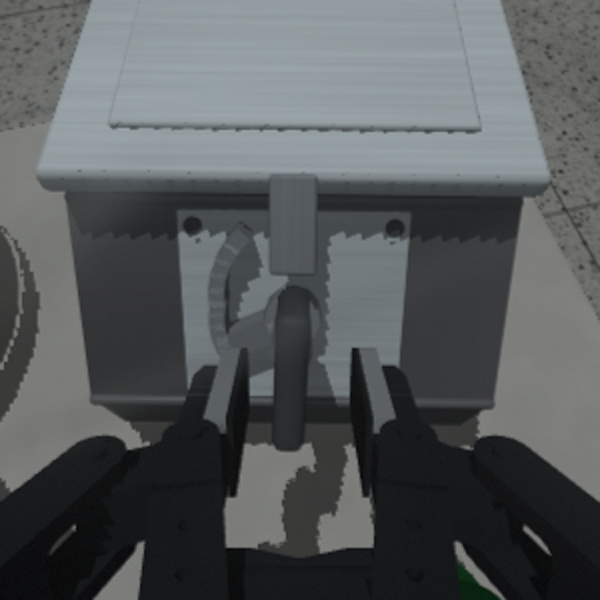

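The bar lies between the pads, 2 mm left of centre. I'll correct that and grip.

```bash
python3 -m handwheel '[{"grip":3,"linear":[-0.2,-0.2,0],"rotation":[0,0,0]},{"grip":3,"linear":[-0.2,-0.2,0],"rotation":[0,0,0]},{"grip":0.4,"linear":[-0.2,-0.2,0],"rotation":[0,0,0]},{"grip":0.4,"linear":[-0.2,-0.2,0],"rotation":[0,0,0]},{"grip":0.4,"linear":[-0.2,-0.2,0],"rotation":[0,0,0]},{"grip":0.4,"linear":[-0.2,-0.2,0],"rotation":[0,0,0]},{"grip":0.4,"linear":[-0.2,-0.2,0],"rotation":[0,0,0]}]'
python3 - <<'E'
from h import *
T=snap('wrist','o'); delta(wingpose(.032),T); print(status.get_obs()['torque'],status.get_obs()['q'])
a=cv2.imread('pics/o.png');
cv2.imwrite('pics/o2.png',cv2.resize(a[60:360,100:400],None,fx=2,fy=2,interpolation=2))
E
```

```text
time_s: 15.07
eef_pos: [0.4895, 0.0456, 0.1099]
eef_rot: [-0.231, 0.733, 0.562, 0.305]
wrist_force: [-4.9, -3.9, 6.0]
opening: 0.073
lin cm [0.07 0.07 0.1 ] rot deg [-0.  -0.1  0.4]
[-0.13872646  0.76121163  0.61010294] [-0.67464968  0.23153584  2.01090401  0.72942121  1.34872399 -0.74784569]
```

View pics/o2.png

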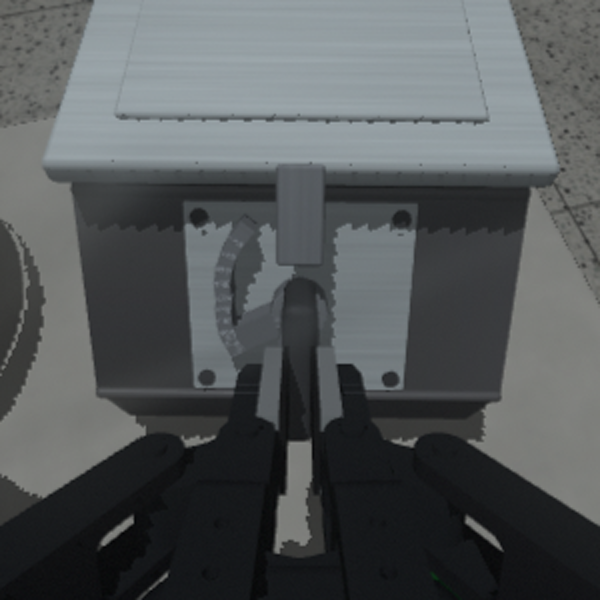

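Gripped (the fingers stopped on the bar), with low forces. Turning clockwise (+tool z) in stages.

```bash
python3 -m handwheel '[{"grip":0,"linear":[0,0,0],"rotation":[0,0,6]},{"grip":0,"linear":[0,0,0],"rotation":[0,0,12]},{"grip":0,"linear":[0,0,0],"rotation":[0,0,18]},{"grip":0,"linear":[0,0,0],"rotation":[0,0,24]},{"grip":0,"linear":[0,0,0],"rotation":[0,0,30]},{"grip":0,"linear":[0,0,0],"rotation":[0,0,30]}]'
python3 - <<'E'
from h import *
T=snap('wrist','p'); delta(wingpose(.032,30),T); print(status.get_obs()['torque'])
a=cv2.imread('pics/p.png');
cv2.imwrite('pics/p2.png',cv2.resize(a[60:360,100:400],None,fx=2,fy=2,interpolation=2))
E
```

```text
time_s: 15.62
eef_pos: [0.4898, 0.0454, 0.1098]
eef_rot: [-0.303, 0.854, 0.351, 0.234]
wrist_force: [-4.5, -4.2, 4.1]
opening: 0.076
lin cm [ 0.08 -0.01  0.1 ] rot deg [-0.  -0.   0.1]
[-0.18543392  0.55201665  0.38730477]
```

View pics/p2.png

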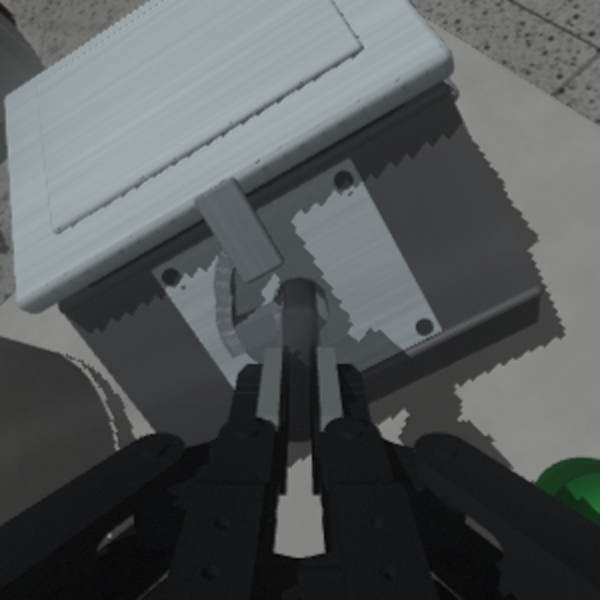

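The bar and cam turn with the hand and the forces are small. Continuing to about 92°.

```bash
python3 -m handwheel '[{"grip":0,"linear":[0,0,0],"rotation":[0,0,6]},{"grip":0,"linear":[0,0,0],"rotation":[0,0,12]},{"grip":0,"linear":[0,0,0],"rotation":[0,0,18]},{"grip":0,"linear":[0,0,0],"rotation":[0,0,24]},{"grip":0,"linear":[0,0,0],"rotation":[0,0,30]},{"grip":0,"linear":[0,0,0],"rotation":[0,0,36]}]'
python3 -m handwheel '[{"grip":0,"linear":[0,0,0],"rotation":[0,0,6]},{"grip":0,"linear":[0,0,0],"rotation":[0,0,12]},{"grip":0,"linear":[0,0,0],"rotation":[0,0,18]},{"grip":0,"linear":[0,0,0],"rotation":[0,0,23]},{"grip":0,"linear":[0,0,0],"rotation":[0,0,26]},{"grip":0,"linear":[0,0,0],"rotation":[0,0,26]},{"grip":0,"linear":[0,0,0],"rotation":[0,0,26]}]'
python3 - <<'E'
from h import *
T=snap('wrist','q'); delta(wingpose(.032,90),T); print(status.get_obs()['torque']);snap('side','q_s')
a=cv2.imread('pics/q.png');b=cv2.imread('pics/q_s.png')
cv2.imwrite('pics/q2.png',np.hstack([cv2.resize(a,(400,300)),cv2.resize(b[130:250,190:350],(400,300))]))
E
```

```text
time_s: 16.17
eef_pos: [0.4898, 0.0454, 0.1098]
eef_rot: [-0.36, 0.921, 0.071, 0.129]
wrist_force: [-3.8, -5.0, 3.9]
opening: 0.076
time_s: 16.75
eef_pos: [0.49, 0.045, 0.1095]
eef_rot: [-0.38, 0.914, -0.137, 0.046]
wrist_force: [-4.3, -4.8, 1.7]
opening: 0.073
lin cm [ 0.   -0.13  0.11] rot deg [ 0.  -0.  -1.6]
[-0.7208741   0.47611084  0.39346053]
```

View pics/q2.png

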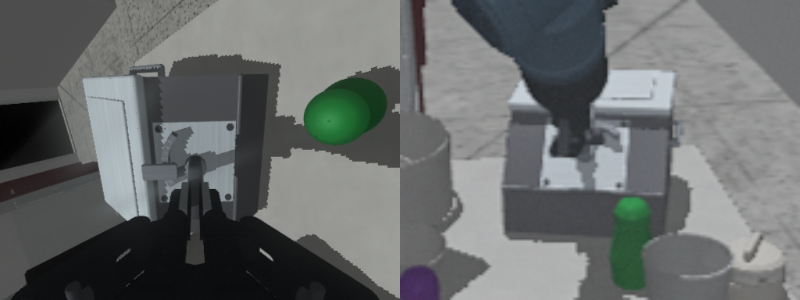

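```bash
python3 -m handwheel '[{"grip":0,"linear":[0,0,0],"rotation":[0,0,2]},{"grip":0,"linear":[0,0,0],"rotation":[0,0,2]},{"grip":0,"linear":[0,0,0],"rotation":[0,0,2]}]'
python3 - <<'E'
from h import *
T=snap('wrist','r'); print(status.get_obs()['torque'])
cv2.imwrite('pics/r2.png',cv2.resize(cv2.imread('pics/r.png')[60:320,80:340],None,fx=2.2,fy=2.2,interpolation=2))
E
```

```text
time_s: 17.1
eef_pos: [0.49, 0.045, 0.1095]
eef_rot: [-0.38, 0.911, -0.153, 0.04]
wrist_force: [-4.0, -5.3, 1.8]
opening: 0.071
[-0.74166709  0.40167473  0.34604588]
```

View pics/r2.png

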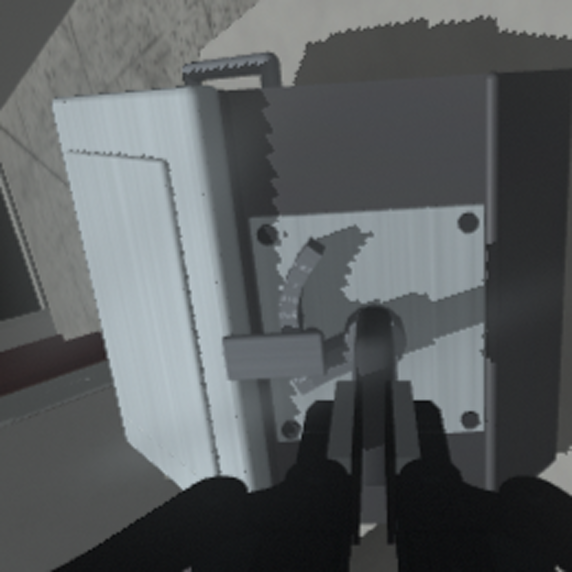

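The hook now passes under the tongue's pin. Releasing and backing straight out.

```bash
python3 -m handwheel '[{"grip":3,"linear":[0,0,0],"rotation":[0,0,0]},{"grip":3,"linear":[0,0,0],"rotation":[0,0,0]},{"grip":3,"linear":[0,0,0],"rotation":[0,0,0]},{"grip":3,"linear":[0,0,0],"rotation":[0,0,0]},{"grip":3,"linear":[0,0,-2],"rotation":[0,0,0]},{"grip":3,"linear":[0,0,-5],"rotation":[0,0,0]},{"grip":3,"linear":[0,0,-9],"rotation":[0,0,0]},{"grip":3,"linear":[0,0,-13],"rotation":[0,0,0]},{"grip":3,"linear":[0,0,-17],"rotation":[0,0,0]},{"grip":3,"linear":[0,0,-17],"rotation":[0,0,0]}]'
python3 - <<'E'
from h import *
T=snap('wrist','s');snap('side','s_s');snap('scene','s_c')
np.set_printoptions(precision=3,suppress=True);print(T[:3,3])
a=cv2.imread('pics/s.png');b=cv2.imread('pics/s_s.png');c=cv2.imread('pics/l_s.png');d=cv2.imread('pics/s_c.png')
cv2.imwrite('pics/s2.png',np.vstack([np.hstack([cv2.resize(a,(400,300)),cv2.resize(b[130:250,190:350],(400,300))]),np.hstack([cv2.resize(x[105:225,160:320],(400,300),interpolation=2) for x in (c,d)])]))
E
```

```text
time_s: 17.98
eef_pos: [0.4599, -0.0758, 0.2343]
eef_rot: [-0.378, 0.912, -0.153, 0.044]
wrist_force: [0.8, -0.9, 0.9]
opening: 0.352
[ 0.46  -0.076  0.234]
```

View pics/s2.png

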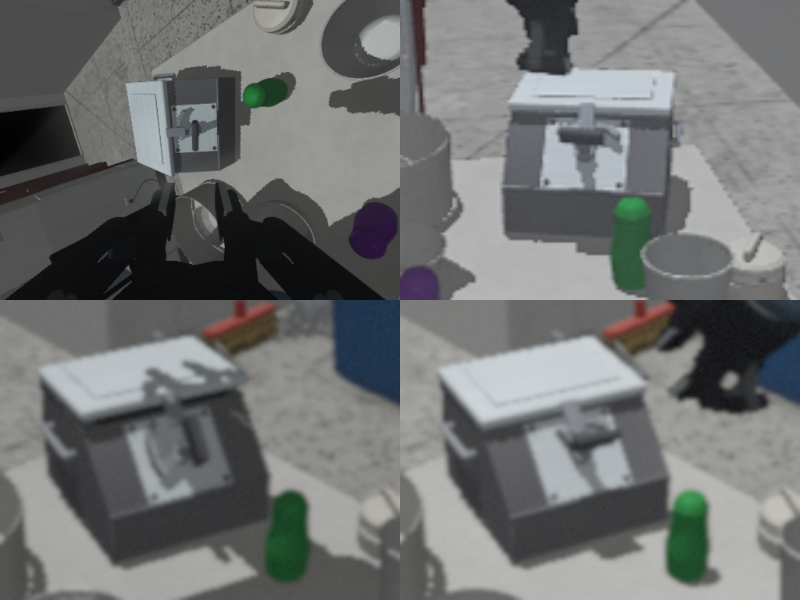

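Run:
```python
from h import *
T=np.load('pics/s.npy')
crop('pics/s.png','pics/s3.png',150,85,320,235,3.5)
for t,p in (('shut',[-.043,.087,.128]),('ajar',[-.043,.087,.135])):
    print(t,proj('scene',c2w(p)),proj('side',c2w(p)))
for an in (79,90,94):
    P=[wingpose(.06,an)@[s*.023,0,0,1] for s in (1,-1)]
    print(an,[np.round(proj('wrist',p[:3],T),1) for p in P])
a=cv2.imread('pics/l_s.png');d=cv2.imread('pics/s_c.png')
cv2.imwrite('pics/s4.png',np.hstack([cv2.resize(x[115:185,170:270],(400,280),interpolation=0) for x in (a,d)]))
```

```text
shut (np.float64(192.63869386379656), np.float64(154.69949893621106)) (np.float64(231.6067905226637), np.float64(171.3939229049762))
ajar (np.float64(192.48424528748586), np.float64(152.03080552367263)) (np.float64(231.50194272032974), np.float64(168.92743748005316))
79 [array([243.1, 157.7]), array([252.7, 193.6])]
90 [array([246.8, 157.1]), array([249.2, 194.1])]
94 [array([248.2, 157.1]), array([247.9, 194.1])]
```

View pics/s3.png

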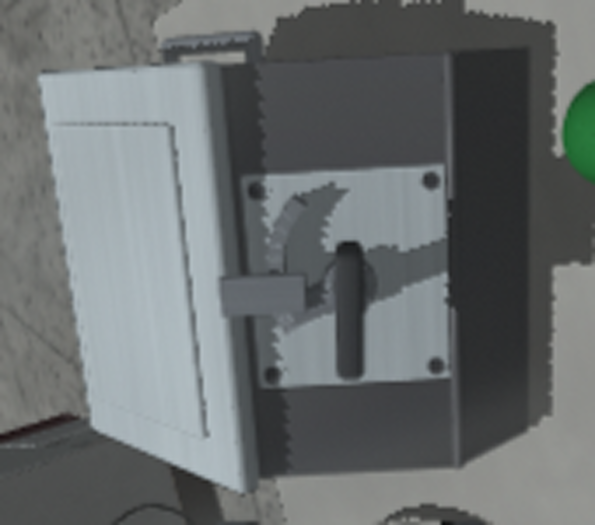

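View pics/s4.png

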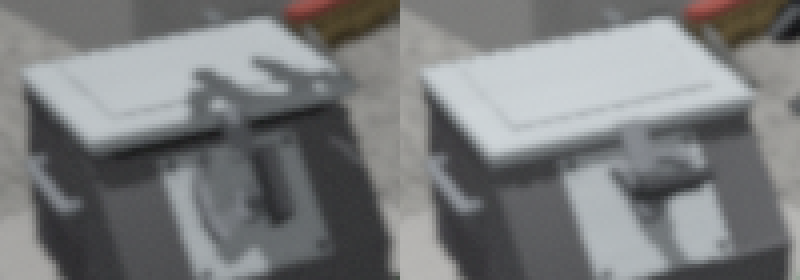

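The bar reads about 93° (its ends match the 90–94° prediction). The lid's front edge dropped about 2.5 px, which is the 7 mm expected, and the gap over the seal is gone. The arm is clear, so I'm handing in.

```bash
python3 -c "
from bench import ctrl
print(ctrl.hand_in())"
```

```text
the job is handed in; nothing more can be done
None
```

I packed the case: the salt shaker stands in the well, the lid is shut, and the wing grip is turned fully clockwise. I handed the job in at about 18 s of the 51 s allowed. The hand-in gives no verdict, so the checks below are my own.

- **Shaker:** I took the clear, metal-capped one, not the green or purple one. It touched the well floor lightly at 3.5 N before I let go, and the picture after that shows it upright near the middle. I could not see it again once the lid was shut.
- **Lid:** I pulled it forward from behind with closed fingers and it sank shut by itself before I touched the cam.
- **Wing grip:** In the last pictures it lies across the slope at about 93°, close to its stop. The hook is under the pin. The lid's front edge is about 2.5 px lower than before locking, which matches the 7 mm expected, and the seal gap is gone.
- **Other things:** The arm stayed clear of the jar and the cup on every move, but I did not measure their positions again at the end. The arm had backed well away before hand-in.

Two things went differently from plan. My first tilted approach to the wing ran the last joint to the end of its range, so I turned the hand half round and came in the other way. The shaker also gripped narrower (about 31 mm) than the 44 mm body width given, because I had gripped it at its waist.

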